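# Draw the bar out of the lathe collet to length and hold it

### The job

On the bench lathe, slide the tailstock back along the bed as far as it goes. Then grip the round steel bar in the open collet and draw it straight out, without straining it sideways in its bore, until 100 mm of it stands out of the collet face, and keep it gripped there, still, for a mate to tighten the collet: the job finishes with the bar held in the gripper. Leave the caliper and the things in the tool tray where they are.

Things in the scene. Friction and masses are not known exactly. Their poses are not given: they have to be found in the camera images.
- lathe: bench lathe, light blue castings, steel ways, fixed to the bench, 700 mm long. Origin on the bench under the collet face; x across the bed away from the robot, y along the bed to the headstock (robot's left), z up. Spindle axis 185 mm, bed top 110 mm above the bench. Headstock y 45 to 230 mm, 130 mm wide, top 245 mm high, with a handwheel at its left end.
- tool_post (a point): middle of the top of the square tool post (46 mm wide, 197 mm high, a 12 mm taller nut on it), 116 mm from the spindle axis towards the robot. It stands on the carriage under the bar: lathe y -117 to -32 mm, no higher than 145 mm apart from the post. Its tool's tip reaches to 67 mm from the axis, 186 mm high; its handwheel to 205 mm from the axis, 160 mm high.
- spindle: steel spindle nose with the open collet. Origin in the collet face, on the bore's axis; axes as the lathe's: y runs along the bore into the headstock, the bar comes out towards -y. Bore 21 mm wide, 120 mm long. The collet is 38 mm across for the first 12 mm of y, the nose behind it 66 mm at most.
- bar: bright round steel bar, diameter 20 mm, length 220 mm, about 0.55 kg, loose in the bore with 1 mm play. Origin in the middle of its free end face; its y axis runs along the bar into the bore, it may be rolled about it. 45 to 60 mm stand out at the start: the distance along the axis to the spindle's origin. Pulled straight, it slides with a few N.
- tailstock (a joint): the tailstock's way along the bed in m: 0.0 nearest the collet, grows as it slides back (lathe -y), 0.15 where its foot meets the steel stop across the ways; 0.0 to 0.02 at the start, where its centre stands in the bar's way. Slides against about 5 N of friction and stays where it is left. It may be pulled by its knob or pushed.
- tailstock_knob (a point): middle of the black ball knob, 24 mm across, on an upright 10 mm stem above the tailstock; 249 mm above the bench and 42 mm above the round barrel below it. Free to grip from above. It is fixed to the tailstock: 85 mm behind the centre's point along lathe -y.
- tailstock_point (a point): point of the tailstock's steel centre (cone and quill, 26 mm across behind), on the spindle axis, facing the bar's end. The tailstock's barrel, 46 mm across, begins 48 mm behind it.
- tray: flat steel tool tray, 140 by 280 by 22 mm, fixed beyond the lathe; origin under its middle
- drill_chuck: loose drill chuck standing nose down in the tray, 46 mm across, 88 mm tall; origin under its middle. To be left alone.
- chuck_key: loose steel T-handled chuck key lying in the tray, 80 by 90 mm, 12 mm thick; origin under the shaft. To be left alone.
- caliper: loose steel caliper lying on the bench to the right, 240 mm long along its x, jaws 56 mm to its -y, 7 mm thick; origin under the middle of its beam. To be left alone.
Not all that is in view belongs to the job. Of the things that look like the bar, the smallest one is meant.

How it is judged:
By the outcome, as a careful person would: the job done as asked, in the order asked, and still so for the second after the job is handed in, while the arm keeps its last pose, push and grip.
It also fails if it takes over 48 s, if anything falls off the work surface, if the arm or the gripper's body presses on something with over 40 N, if the wrist force passes 120 N, or if a joint passes its speed limit or range.

### The arm

A 7-joint arm with a two-finger parallel gripper is mounted at the origin on the work surface. World frame = base frame: x ahead of the robot, y to its left, z up, the work surface at z = 0. Lengths are in mm, angles in rad, forces in N, time in s.
With the tool pointing down it reaches from about 400 to 850 mm from the base axis. Payload 6.9 kg.
Tool frame: the origin (TCP) lies midway between the tips of the shut fingers; the grasp point (between the pads) lies 19 mm behind it; z points along the fingers, y is the line along which they close (so a half turn about z gives the same grasp; the last joint's range is limited). The gripper opens to 85 mm and grips with 20 to 120 N. Pads are 22 mm wide; open, the fingers measure 114 mm over their backs; the gripper's body (76 mm by 85 mm) begins 54 mm behind the grasp point. The pads swing forward as they close: fully open they stand 13 mm farther back than shut.
Start: joints at [-1.218, 0.507, -0.238, 1.5, 0.126, 1.149, -0.155], TCP at [153.315, 605.893, 231.275] pointing down, gripper open.
Joint ranges: [-3.08, 3.08], [-0.24, 2.05], [-1.43, 1.35], [0, 2.5], [-1.52, 4.66], [0.17, 1.96], [-2.89, 2.89]. Speed limits (rad/s): [2.39, 2.39, 3.14, 3.14, 3.14, 3.14, 3.14].

### API

Orientations are given as a unit quaternion [x, y, z, w].
In Python, from plant import bot gives the robot as it stands. The module is installed in compiled form; this text tells all that it offers.
- The arm moves only by the shell command python3 -m crank 'ROWS' [OPENING]. ROWS is JSON, one flat list of numbers, 6 for each row, row after row: the shift along the tool's x, y, z scaled (see below), then the turn, a rotation vector about the tool's x, y, z scaled (see below). A call has 1 to 12 rows; each row shifts and turns the commanded pose from where the row before left it, along the tool's axes as they then stand; what a row does not reach is not made up. The controller multiplies each number of a shift by 0.02 m and each number of a turn by 180 degrees. A row lasts 1/8 s, in which the tool goes at most 62.5 mm and 10.7 degrees, less where a joint would pass 70% of its speed; a pose out of reach is approached as far as the arm can. A call with a number of a shift or a turn outside -1 to 1 is refused whole. A call with a gripper value outside its range is refused whole. OPENING is the closure, from -1 (fully open) to 1 (shut), set as the call begins (- or left out, the last holds). The fingers move at their own pace and stop on an object; the grip force is fixed at half the most. Time passes only in rows, so rows that do not move let the fingers close. It gives the time, the measured TCP pose, the force, the opening and the grip force at its end, in the units of the state.
- bot.observe(): the state, without advancing time (a new reading comes with each control period).
- bot.grab_frame(name): name is "side" or "top"; returns the picture (480x640x3 uint8, blue, green, red); there is no depth.
- bot.camera_info(name): a dict with "intrinsics" (3x3 intrinsics, pixels), "eye" and "attitude" of the camera in the world. Camera axes: x right, y down, z forward; pixel columns grow to the right and rows downward; lengths in mm; the calibration is good to about 2 mm. A picture is of the moment at which its call begins. camera_info takes no time and is no camera call.
- bot.hand_in(): hands the job in; it is judged then, once.
The state is a dict: "clock": time; "q": joint angles; "joint_velocities": joint speeds; "joint_torque": joint torques, N m; "tool_pos": TCP position; "orientation": TCP orientation; "contact_force": force on the tool from outside, world axes, zero at the start; "ft_torque": the same for the moment, N m; "grip_width": opening from 0.0 (shut) to 1.0 (fully open); "grip_force": force on a finger pad.
Only numpy, scipy, OpenCV 4.12 (cv2) and the standard library are available. Lean on these libraries where they do the work, as an engineer would, in place of code of your own. Each camera call takes 0.05 s, during which the arm holds its last target. There are 200 camera calls.

## Working session

There is one attempt and no reset: what is moved stays moved. The work goes in short steps, Python scripts to look and compute and a shell command to move; the robot and the scene stay as the last step left them, time stands still between calls to the robot, and variables do not carry over. Pictures are saved under pics/ and viewed, at most 10 in all, crops included, and the job is handed in when it is done.

```bash
mkdir -p pics; python3 - <<'E'
from plant import bot
import cv2
for n in("side","top"):
    cv2.imwrite(f"pics/{n}0.png",bot.grab_frame(n)); c=bot.camera_info(n); print(n,c)
print(bot.observe())
E
```

```text
side {'intrinsics': array([[442.01583177,   0.        , 326.57274474],
       [  0.        , 442.01583177, 232.79048422],
       [  0.        ,   0.        ,   1.        ]]), 'eye': array([ 432.28450668, -809.34552314,  954.47584452]), 'attitude': array([ 0.9317314 , -0.03841459,  0.02153256, -0.36046812])}
top {'intrinsics': array([[477.07173871,   0.        , 320.42327648],
       [  0.        , 477.07173871, 239.16774706],
       [  0.        ,   0.        ,   1.        ]]), 'eye': array([ 298.92220503, -112.72049263, 1269.83293466]), 'attitude': array([-0.70309244,  0.70548722, -0.06028037,  0.06568921])}
{'clock': 0.1, 'q': array([-1.21751291,  0.50828522, -0.23751299,  1.5010242 ,  0.12569598,
        1.14892148, -0.15479432]), 'joint_velocities': array([-6.15789081e-04, -2.88344897e-03,  1.97382616e-04, -3.81685832e-03,
        7.09417799e-05,  4.76730320e-04, -7.67402415e-04]), 'joint_torque': array([-5.36256266e-03, -6.21838260e+01, -2.19454207e+00, -2.50202930e+01,
        1.25629728e-02,  7.75781809e-03, -5.77615310e-06]), 'tool_pos': array([153.25406282, 605.45075718, 230.49942893]), 'orientation': array([ 1.23575667e-01,  9.92334809e-01, -8.21209691e-04, -8.53564672e-05]), 'contact_force': array([ 0.4783989 ,  0.71669154, -0.20627739]), 'ft_torque': array([-8.46247513e-02,  6.44788439e-05, -1.10259671e-02]), 'grip_force': 0.0, 'grip_width': 1.002064752507471}
```

View pics/side0.png

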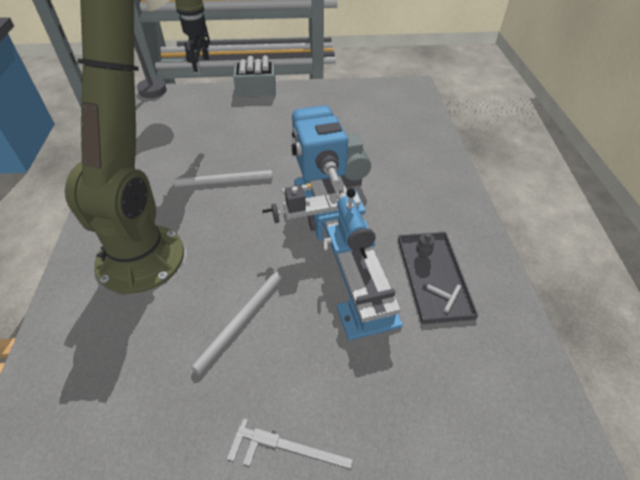

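View pics/top0.png

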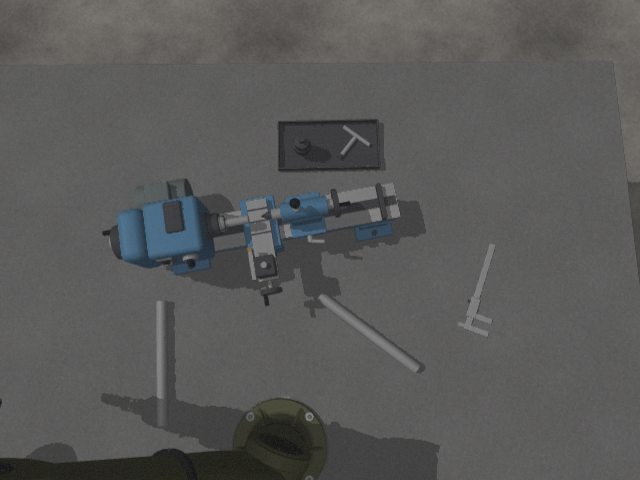

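The side view shows the collet and bar near (330,168), the tailstock knob at (351,194) and the tool post at (295,190). In the top view the bar is near (235,218), the knob at (295,203) and the post nut at (264,265).

Three things look like the bar (top view pixels): a loose rod at (163,350), a loose rod at (370,333), and the one in the collet at (235,218). The collet one is the smallest and the only one in a bore, so it fits. I'll confirm it in an enlarged crop.

```bash
python3 - <<'E'
import cv2,numpy as np
t=cv2.imread("pics/top0.png")[180:300,200:330]; s=cv2.imread("pics/side0.png")[140:260,285:385]
t=cv2.resize(t,None,fx=3.4,fy=3.4,interpolation=cv2.INTER_CUBIC)
s=cv2.resize(s,None,fx=3.4,fy=3.4,interpolation=cv2.INTER_CUBIC)
o=np.hstack([t,s]);print(t.shape,o.shape);cv2.imwrite("pics/crop0.png",o)
E
```

```text
(408, 442, 3) (408, 782, 3)
```

View pics/crop0.png

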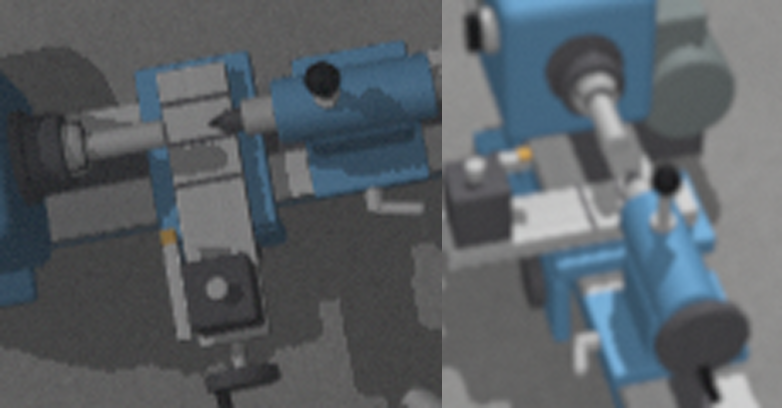

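```bash
cat > h.py <<'E'
import numpy as np
from plant import bot
from scipy.spatial.transform import Rotation as R
def cam(n):
    c=bot.camera_info(n); return c["intrinsics"],c["eye"],R.from_quat(c["attitude"])
def atz(n,u,v,z):
    K,e,r=cam(n); d=r.apply(np.linalg.solve(K,[u,v,1])); return e+d*(z-e[2])/d[2]
def proj(n,p):
    K,e,r=cam(n); x=K@r.inv().apply(np.asarray(p,float)-e); return x[:2]/x[2]
def tri(a,b):
    A=np.zeros((3,3));B=np.zeros(3)
    for n,p in(("top",a),("side",b)):
        K,e,r=cam(n); d=r.apply(np.linalg.solve(K,[*p,1])); d/=np.linalg.norm(d)
        M=np.eye(3)-np.outer(d,d);A+=M;B+=M@e
    return np.linalg.solve(A,B)
E
python3 - <<'E'
from h import *
np.set_printoptions(precision=1,suppress=True)
f=lambda x,y:(200+x/3.4,180+y/3.4)
g=lambda x,y:(285+(x-442)/3.4,140+y/3.4)
print("knob",tri(f(322,80),g(667,180)),atz("top",*f(322,80),249),atz("side",*g(667,180),249))
print("nut",tri(f(217,288),g(475,167)),atz("top",*f(217,288),209),atz("side",*g(475,165),209))
for n,p in dict(tip=(212,122),quill=(272,113),barend=(164,134),face=(85,142)).items(): print(n,atz("top",*f(*p),185))
for n,p in dict(barend=(625,140),face=(600,92)).items(): print(n,atz("side",*g(*p),185))
E
```

```text
knob [564.4 -48.5 249.3] [563.1 -48.6 249. ] [565.8 -47.8 249. ]
nut [433.5  22.5 206.4] [432.6  22.1 209. ] [434.1  22.  209. ]
tip [550.3  30.7 185. ]
quill [556.5 -10.4 185. ]
barend [542.   63.5 185. ]
face [536.7 117.6 185. ]
barend [551.1  69.1 185. ]
face [537.3 128.5 185. ]
```

The collet bar is confirmed: it sits in the collet, from the face at top pixel (225,222) to its free end at (248,219), with the centre's point at (262,216). The knob triangulates to z=249.3 and the nut to z≈207, both as described. Next I need the yaw more precisely.

```bash
python3 - <<'E'
import cv2
t=cv2.imread("pics/top0.png")[170:285,100:425]
cv2.imwrite("pics/crop1.png",cv2.resize(t,None,fx=2.4,fy=2.4,interpolation=cv2.INTER_CUBIC))
E
```

```text
(no output)
```

View pics/crop1.png

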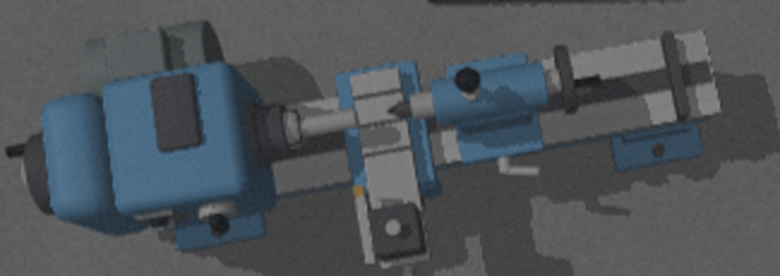

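```bash
python3 - <<'E'
from h import *
np.set_printoptions(precision=3,suppress=True)
f=lambda x,y,z:atz("top",100+x/2.4,170+y/2.4,z)[:2]
def th(a,b,z,k=0):
    d=f(*a,z)-f(*b,z); print(np.arctan2(-d[0],d[1]) if not k else np.arctan2(d[1],d[0]), f(*a,z),f(*b,z))
th((275,194),(720,113),110)
th((705,30),(720,113),110,1)
th((103,86),(232,64),245)   # headstock top far edge
th((118,211),(245,195),245)
th((440,96),(545,68),185+8)
# tool post + knob + face
kn=np.array([564.4,-48.2]);nut=np.array([433.4,22.2])
d=kn-nut
for t in(.14,.15,.16,.17,.18,.19): print(t,d@[np.cos(t),np.sin(t)], kn+162*np.array([-np.sin(t),np.cos(t)]))
E
```

```text
0.1792005637996866 [479.928 156.774] [ 563.073 -302.227]
0.14281479118933493 [ 652.478 -289.371] [ 563.073 -302.227]
0.17056303616077229 [560.448 288.319] [580.864 169.787]
0.12330878197166727 [443.839 267.29 ] [458.049 152.637]
0.2637295757932764 [562.229 -18.824] [ 589.68  -120.488]
0.14 119.89446023290122 [541.794 112.215]
0.15 119.00856668348014 [540.191 111.981]
0.16 118.11077237656421 [538.59  111.731]
0.17 117.20116709083594 [536.992 111.465]
0.18 116.27984178606589 [535.397 111.183]
0.19 115.34688859401676 [533.805 110.885]
```

```bash
python3 -m crank '[0,0,-0.9,0,0,0.0524, 0,0,-0.9,0,0,0.0524, 0,0,-0.9,0,0,0.0524, 0,0,-0.9,0,0,0.0524, 0,0,-0.9,0,0,0.0524, 0,0,-0.9,0,0,0.0524, 0,0,-0.9,0,0,0.0524, 0,0,0,0,0,0]' -
```

```text
clock: 1.1
tool_pos: [153.3, 606.3, 358.1]
orientation: [0.644, 0.765, 0.001, -0.0]
contact_force: [0.3, 0.1, -0.2]
grip_width: 1.003
grip_force: 0.0
```

```bash
for i in 1 ; do python3 -m crank '[-0.99,0.41,0,0,0,0,-0.99,0.41,0,0,0,0,-0.99,0.41,0,0,0,0,-0.99,0.41,0,0,0,0,-0.99,0.41,0,0,0,0,-0.99,0.41,0,0,0,0,-0.99,0.41,0,0,0,0,-0.99,0.41,0,0,0,0,-0.99,0.41,0,0,0,0,-0.99,0.41,0,0,0,0,-0.99,0.41,0,0,0,0,-0.99,0.41,0,0,0,0]' -; done
python3 -m crank '[-0.99,0.41,0,0,0,0,-0.99,0.41,0,0,0,0,-0.99,0.41,0,0,0,0,-0.99,0.41,0,0,0,0,-0.99,0.41,0,0,0,0,-0.99,0.41,0,0,0,0,-0.99,0.41,0,0,0,0,-0.99,0.41,0,0,0,0,-0.99,0.41,0,0,0,0,-0.99,0.41,0,0,0,0,-0.99,0.41,0,0,0,0,-0.99,0.41,0,0,0,0]' -
```

```text
clock: 2.6
tool_pos: [291.3, 387.2, 357.3]
orientation: [0.644, 0.765, 0.0, -0.0]
contact_force: [0.3, 0.1, 0.2]
grip_width: 1.004
grip_force: 0.0
clock: 4.1
tool_pos: [428.2, 169.7, 357.3]
orientation: [0.644, 0.765, 0.0, -0.0]
contact_force: [0.1, -0.3, 0.5]
grip_width: 0.998
grip_force: 0.0
```

```bash
python3 -m crank '[-0.99,0.4,0,0,0,0,-0.99,0.4,0,0,0,0,-0.99,0.4,0,0,0,0,-0.99,0.4,0,0,0,0,-0.99,0.4,0,0,0,0,-0.99,0.4,0,0,0,0,-0.99,0.4,0,0,0,0,-0.99,0.4,0,0,0,0,-0.99,0.4,0,0,0,0,-0.99,0.4,0,0,0,0,-0.99,0.4,0,0,0,0,-0.9,0.4,0,0,0,0]' -
python3 -m crank '[0,0,0.9,0,0,0,0,0,0.9,0,0,0,0,0,0.9,0,0,0]' -
```

```text
clock: 5.6
tool_pos: [562.8, -46.3, 357.3]
orientation: [0.644, 0.765, 0.0, -0.0]
contact_force: [-0.0, 0.2, -0.2]
grip_width: 1.002
grip_force: 0.0
clock: 5.98
tool_pos: [562.6, -45.6, 302.7]
orientation: [0.644, 0.765, 0.0, -0.0]
contact_force: [0.2, 0.6, -0.4]
grip_width: 1.003
grip_force: 0.0
```

```bash
python3 -m crank '[-0.14,0.07,0.93,0,0,0,0,0,0.93,0,0,0,0,0,0.93,0,0,0,0,0,0.93,0,0,0,0,0,0,0,0,0]' -
python3 -m crank '[0,0,0,0,0,0,0,0,0,0,0,0,0,0,0,0,0,0,0,0,0,0,0,0,0,0,0,0,0,0,0,0,0,0,0,0]' 1
python3 - <<'E'
from h import *; import cv2
i=bot.grab_frame("top")[150:270,230:390]; j=bot.grab_frame("side")[120:240,300:420]
cv2.imwrite("pics/g1.png",cv2.resize(np.hstack([i,j]),None,fx=2.8,fy=2.8,interpolation=cv2.INTER_CUBIC))
E
```

```text
clock: 6.6
tool_pos: [563.7, -47.8, 227.7]
orientation: [0.644, 0.765, -0.001, -0.001]
contact_force: [0.4, -0.1, -0.5]
grip_width: 1.003
grip_force: 0.0
clock: 7.35
tool_pos: [564.3, -47.7, 229.6]
orientation: [0.644, 0.765, 0.0, 0.0]
contact_force: [-2.9, -0.3, 4.9]
grip_width: 0.246
grip_force: 58.4
```

```bash
python3 -m crank '[-0.3,0,0,0,0,0,-0.6,0,0,0,0,0,-0.7,0,0,0,0,0,-0.7,0,0,0,0,0,-0.7,0,0,0,0,0,-0.7,0,0,0,0,0,-0.7,0,0,0,0,0,-0.7,0,0,0,0,0,-0.5,0,0,0,0,0,-0.3,0,0,0,0,0,0,0,0,0,0,0]' -
```

```text
clock: 8.82
tool_pos: [585.4, -163.4, 229.6]
orientation: [0.644, 0.765, 0.001, 0.001]
contact_force: [2.3, 2.5, 5.6]
grip_width: 0.244
grip_force: 58.9
```

```bash
python3 -m crank '[-0.25,0,0,0,0,0,-0.25,0,0,0,0,0,-0.25,0,0,0,0,0,0,0,0,0,0,0]' -
python3 -m crank '[-0.15,0,0,0,0,0,-0.15,0,0,0,0,0,0,0,0,0,0,0]' -
```

```text
clock: 9.32
tool_pos: [588.1, -177.9, 229.6]
orientation: [0.644, 0.765, 0.001, 0.001]
contact_force: [1.7, 3.1, 5.5]
grip_width: 0.251
grip_force: 59.0
clock: 9.7
tool_pos: [589.1, -183.4, 229.6]
orientation: [0.644, 0.765, 0.001, 0.001]
contact_force: [1.9, 4.2, 5.8]
grip_width: 0.243
grip_force: 59.1
```

```bash
for k in 1 ; do python3 -m crank '[-0.15,0,0,0,0,0,-0.15,0,0,0,0,0,0,0,0,0,0,0]' -; done
python3 -m crank '[-0.15,0,0,0,0,0,-0.15,0,0,0,0,0,0,0,0,0,0,0]' -
```

```text
clock: 10.07
tool_pos: [589.7, -186.6, 229.6]
orientation: [0.643, 0.766, 0.002, -0.001]
contact_force: [-1.6, 9.9, 10.4]
grip_width: 0.243
grip_force: 59.5
clock: 10.45
tool_pos: [589.7, -186.6, 229.5]
orientation: [0.642, 0.767, 0.004, -0.006]
contact_force: [-8.3, 24.8, 17.9]
grip_width: 0.249
grip_force: 60.1
```

```bash
python3 -m crank '[0.2,0,0,0,0,0,0.15,0,0,0,0,0,0,0,0,0,0,0]' -
python3 -m crank '[0,0,0,0,0,0,0,0,0,0,0,0,0,0,0,0,0,0,0,0,0,0,0,0]' -1
python3 -m crank '[0,0,-0.9,0,0,0,0,0,-0.9,0,0,0,0,0,-0.9,0,0,0,0,0,-0.9,0,0,0,0,0,-0.9,0,0,0,0,0,0,0,0,0]' -
```

```text
clock: 10.82
tool_pos: [589.7, -186.6, 229.6]
orientation: [0.643, 0.766, 0.002, -0.0]
contact_force: [0.1, 8.5, 8.8]
grip_width: 0.245
grip_force: 59.2
clock: 11.32
tool_pos: [588.7, -189.9, 228.7]
orientation: [0.644, 0.765, -0.0, -0.0]
contact_force: [-0.4, -0.0, 0.3]
grip_width: 0.999
grip_force: 0.0
clock: 12.08
tool_pos: [589.3, -190.0, 320.0]
orientation: [0.644, 0.765, 0.0, 0.001]
contact_force: [0.6, -0.3, -0.0]
grip_width: 1.0
grip_force: 0.0
```

```bash
python3 - <<'E'
from h import *; import cv2
i=bot.grab_frame("top"); j=bot.grab_frame("side"); cv2.imwrite("pics/t2.png",i);cv2.imwrite("pics/s2.png",j)
z=lambda a:cv2.resize(a,None,fx=5,fy=5,interpolation=cv2.INTER_CUBIC)
o=np.vstack([np.hstack([z(i[195:245,210:290]),z(j[140:190,300:380])]),cv2.resize(np.hstack([i[120:270,190:440],j[120:270,230:480]]),(800,240))])
cv2.imwrite("pics/crop2.png",o)
E
```

```text
(no output)
```

View pics/crop2.png

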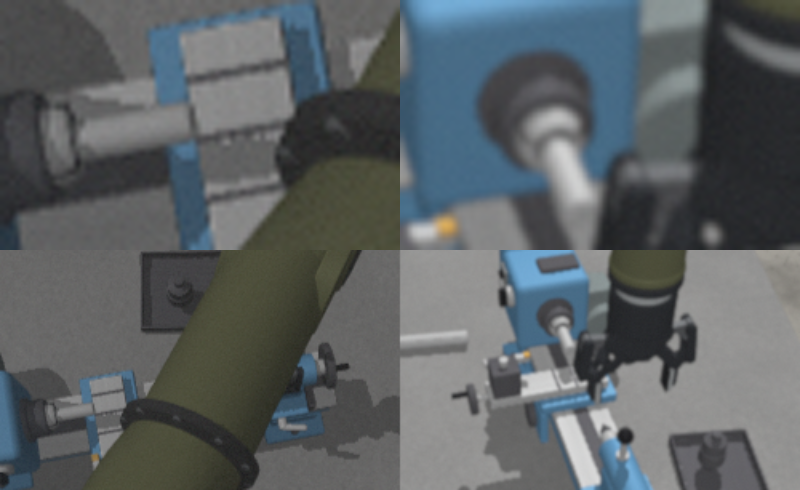

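The tailstock has slid back. In the top view the bar runs from the collet face at about (225.4,222.4) to its free end at (248.2,219), with nothing in the way now.

```bash
python3 - <<'E'
from h import *; import cv2
np.set_printoptions(precision=1,suppress=True)
k0=np.array([564.3,-47.7]);k1=np.array([589.7,-186.6]);u=(k0-k1)/np.linalg.norm(k0-k1);n=np.array([u[1],-u[0]])
print(u,np.arctan2(-u[0],u[1]))
for name,p in dict(end=(248.2,219),end_up=(248.2,215.6),end_lo=(248.2,222.2),face=(225.4,222.4),mid=(232,221)).items():
    q=atz("top",*p,185)[:2]-k0; print(name,q@u,q@n)
for name,p in dict(face=(300+155/5,140+137/5),end=(300+178/5,140+205/5)).items():
    q=atz("side",*p,185)[:2]-k0; print(name,q@u,q@n)
# overlay model edges
i=cv2.imread("pics/t2.png");j=cv2.imread("pics/s2.png");F=5
out=[]
for im,c,x0,y0 in((i,"top",210,195),(j,"side",300,140)):
    a=cv2.resize(im[y0:y0+50,x0:x0+80],None,fx=F,fy=F,interpolation=cv2.INTER_CUBIC)
    P=lambda s,t,z:tuple(int(v) for v in ((proj(c,[*(k0+u*s+n*t),z])-[x0,y0])*F+F/2))
    for s,r in((113,10),(168,19)):
        pts=np.array([P(s,r*np.cos(b),185+r*np.sin(b)) for b in np.linspace(0,6.28,40)]); cv2.polylines(a,[pts],True,(0,0,255),1)
    cv2.line(a,P(113,10,185),P(168,10,185),(0,255,0),1);cv2.line(a,P(113,-10,185),P(168,-10,185),(0,255,0),1)
    out.append(a)
cv2.imwrite("pics/ov.png",np.hstack(out))
E
```

```text
[-0.2  1. ] 0.18086699155923533
end 113.30910181621645 -0.9276539065367047
end_up 112.04058339677155 7.102648789584723
end_lo 114.50000075465317 -8.466589730836063
face 166.83629852600808 0.8580740931098596
mid 151.2027530854992 1.321970938479442
face 177.10121071108387 3.4936337866540903
end 120.08450596667281 0.023583189176648034
```

View pics/ov.png

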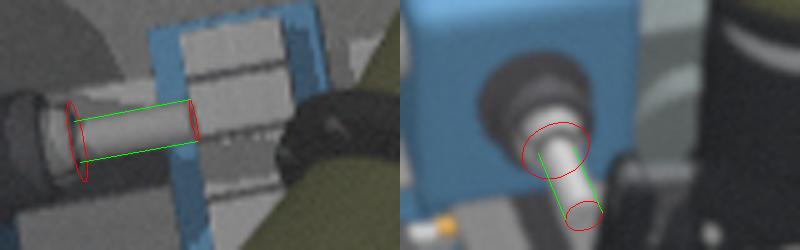

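```bash
cat >> h.py <<'E'
k0=np.array([564.3,-47.7]);k1=np.array([589.7,-186.6]);u=(k0-k1)/np.linalg.norm(k0-k1);n=np.array([u[1],-u[0]])
E
python3 - <<'E'
from h import *; import cv2
i=np.mean([cv2.imread("pics/t2.png")]+[bot.grab_frame("top") for _ in range(8)],0).astype(np.uint8)
cv2.imwrite("pics/tavg.png",i)
x0,y0,F=218,205,10
a=cv2.resize(i[y0:y0+30,x0:x0+40],None,fx=F,fy=F,interpolation=cv2.INTER_CUBIC)
a=cv2.convertScaleAbs(a,alpha=1.4);b=a.copy()
P=lambda s,t,z:tuple(int(v) for v in ((proj("top",[*(k0+u*s+n*t),z])-[x0,y0]+.5)*F))
for s,r in((114,10),(168,10),(168,19)):
    cv2.polylines(b,[np.array([P(s,1+r*np.cos(q),185+r*np.sin(q)) for q in np.linspace(0,6.28,40)])],True,(0,0,255),1)
cv2.imwrite("pics/ov2.png",np.hstack([a,b]))
g=cv2.cvtColor(i,cv2.COLOR_BGR2GRAY).astype(np.float32)
for t,z in((1,195),(5,193),(-4,194)):
    pts=np.array([proj("top",[*(k0+u*s+n*t),z]) for s in range(106,186,2)],np.float32)
    print(t,[*zip(range(106,186,2),cv2.remap(g,pts[None,:,0],pts[None,:,1],1)[0].astype(int).tolist())])
E
```

```text
1 [(106, 138), (108, 137), (110, 126), (112, 85), (114, 111), (116, 129), (118, 134), (120, 135), (122, 135), (124, 136), (126, 136), (128, 136), (130, 136), (132, 136), (134, 136), (136, 136), (138, 137), (140, 137), (142, 136), (144, 135), (146, 136), (148, 136), (150, 136), (152, 136), (154, 136), (156, 136), (158, 136), (160, 136), (162, 136), (164, 126), (166, 97), (168, 71), (170, 104), (172, 117), (174, 122), (176, 121), (178, 111), (180, 96), (182, 70), (184, 60)]
5 [(106, 137), (108, 136), (110, 126), (112, 105), (114, 108), (116, 123), (118, 125), (120, 125), (122, 125), (124, 126), (126, 128), (128, 129), (130, 128), (132, 126), (134, 125), (136, 126), (138, 127), (140, 129), (142, 130), (144, 127), (146, 126), (148, 126), (150, 127), (152, 128), (154, 131), (156, 129), (158, 128), (160, 128), (162, 115), (164, 100), (166, 85), (168, 65), (170, 90), (172, 111), (174, 120), (176, 125), (178, 118), (180, 97), (182, 78), (184, 58)]
-4 [(106, 137), (108, 136), (110, 116), (112, 90), (114, 101), (116, 124), (118, 128), (120, 128), (122, 128), (124, 128), (126, 128), (128, 128), (130, 128), (132, 129), (134, 129), (136, 128), (138, 128), (140, 128), (142, 127), (144, 127), (146, 128), (148, 127), (150, 127), (152, 127), (154, 127), (156, 127), (158, 128), (160, 126), (162, 116), (164, 111), (166, 97), (168, 80), (170, 89), (172, 111), (174, 114), (176, 111), (178, 98), (180, 97), (182, 73), (184, 57)]
```

View pics/ov2.png

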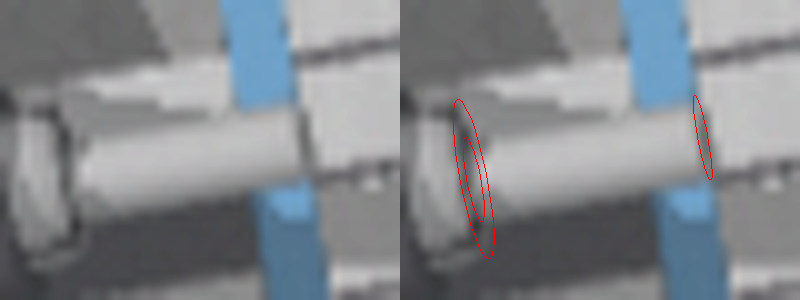

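The bar's free end is at s=114 and the collet face at s≈167.7 (mm along the axis from the first knob position), so about 53.7 mm stands out. That's within the 45–60 given, and the draw needed is about 46 mm.

```bash
python3 -m crank '[0,0,0,0,0,-0.0031,0.97,0,0,0,0,0,0.97,0,0,0,0,0,0.97,0,0,0,0,0,0.97,0,0,0,0,0,0.97,0,0,0,0,0,0.97,0,0,0,0,0,0.97,0,0,0,0,0,0.97,0,0,0,0,0,0.97,0,0,0,0,0,0.97,0,0,0,0,0,0.97,0,0,0,0,0]' -
python3 -m crank '[0.97,0,0,0,0,0,0.97,0.05,0,0,0,0,0.7,0,0,0,0,0,0,0,0,0,0,0,0,0,0,0,0,0]' -
python3 -c "
from h import *
o=bot.observe();p=o['tool_pos'];q=p[:2]-k0;print(p,q@u,q@n,R.from_quat(o['orientation']).as_matrix().round(4),o['contact_force'])"
```

```text
clock: 14.08
tool_pos: [550.3, 21.7, 318.9]
orientation: [0.641, 0.768, -0.0, -0.0]
contact_force: [-0.5, 0.4, -0.4]
grip_width: 1.0
grip_force: 0.0
clock: 14.7
tool_pos: [542.2, 71.7, 318.9]
orientation: [0.641, 0.768, -0.0, 0.0]
contact_force: [0.2, -0.6, -0.2]
grip_width: 1.002
grip_force: 0.0
[542.20980188  71.74107604 318.9289937 ] 121.46640570364826 -0.2445069545790446 [[-1.785e-01  9.839e-01  2.000e-04]
 [ 9.839e-01  1.785e-01 -7.000e-04]
 [-7.000e-04  1.000e-04 -1.000e+00]] [ 0.23491435 -0.57813337 -0.1675534 ]
```

```bash
python3 -m crank '[0.32,0.04,0.9,0,0,0,0,0,0.95,0,0,0,0,0,0.95,0,0,0,0,0,0.95,0,0,0,0,0,0.95,0,0,0,0,0,0.95,0,0,0,0,0,0.95,0,0,0,0,0,0.9,0,0,0,0,0,0.25,0,0,0,0,0,0,0,0,0,0,0,0,0,0,0]' -
python3 -c "
from h import *
o=bot.observe();p=o['tool_pos'];q=p[:2]-k0;print(p,q@u,q@n,o['contact_force'])"
```

```text
clock: 16.08
tool_pos: [542.3, 78.8, 164.6]
orientation: [0.641, 0.768, 0.0, 0.0]
contact_force: [0.3, -0.1, -0.0]
grip_width: 0.998
grip_force: 0.0
[542.27921788  78.81205862 164.62794423] 128.40956044459236 1.0957226910359843 [ 0.31928663 -0.12575455 -0.0198046 ]
```

```bash
python3 -m crank '[0,0,0,0,0,0,0,0,0,0,0,0,0,0,0,0,0,0,0,0,0,0,0,0,0,0,0,0,0,0,0,0,0,0,0,0]' 1
python3 -c "
from h import *
o=bot.observe();p=o['tool_pos'];q=p[:2]-k0;f=o['contact_force'];print(p,q@u,q@n,f,f[:2]@u,f[:2]@n,o['ft_torque'])"
```

```text
clock: 16.82
tool_pos: [541.6, 79.0, 164.0]
orientation: [0.641, 0.768, -0.0, -0.0]
contact_force: [-2.6, -1.1, 4.6]
grip_width: 0.216
grip_force: 58.4
[541.64544051  79.00232161 164.0352877 ] 128.71072533824926 0.506508411194865 [-2.5882791  -1.09305542  4.59680938] -0.6096395249874766 -2.742680891176606 [-0.03037737  0.38441773  0.05254338]
```

```bash
python3 -m crank '[0,-0.03,-0.04,0,0,0,0,0,0,0,0,0]' -
python3 -c "
from h import *
o=bot.observe();p=o['tool_pos'];q=p[:2]-k0;f=o['contact_force'];print(p,q@u,q@n,f,f[:2]@u,f[:2]@n,o['ft_torque'])"
```

```text
clock: 17.08
tool_pos: [541.2, 78.9, 164.4]
orientation: [0.641, 0.768, -0.0, -0.0]
contact_force: [1.3, 0.3, -1.8]
grip_width: 0.216
grip_force: 58.5
[541.17067446  78.94364076 164.41025607] 128.73840377667284 0.02893103549922671 [ 1.29736578  0.33771293 -1.82382729] 0.09883080587663742 1.3369519252860755 [ 0.05482801 -0.05976206 -0.06478764]
```

```bash
python3 -m crank '[-0.1,0,0,0,0,0,-0.2,0,0,0,0,0,-0.2,0,0,0,0,0,-0.2,0,0,0,0,0,-0.2,0,0,0,0,0,-0.1,0,0,0,0,0,0,0,0,0,0,0]' -
python3 -c "
from h import *
o=bot.observe();p=o['tool_pos'];q=p[:2]-k0;f=o['contact_force'];print(p,q@u,q@n,f,f[:2]@u,f[:2]@n,o['ft_torque'])"
```

```text
clock: 17.95
tool_pos: [544.9, 58.6, 164.7]
orientation: [0.641, 0.768, -0.0, 0.0]
contact_force: [1.1, -0.2, -2.2]
grip_width: 0.215
grip_force: 58.5
[544.85343417  58.58029732 164.70299879] 108.04476104848189 -0.01139096160702735 [ 1.10973079 -0.19355373 -2.24493725] -0.390017635782589 1.0568120555980147 [-0.17723547 -0.09179629 -0.07795736]
```

```bash
python3 -m crank '[-0.2,0,0,0,0,0,-0.25,0,0,0,0,0,-0.25,0,0,0,0,0,-0.2,0,0,0,0,0,-0.2,0,0,0,0,0,-0.1,0,0,0,0,0,0,0,0,0,0,0,0,0,0,0,0,0]' -
python3 - <<'E'
from h import *; import cv2
o=bot.observe();p=o['tool_pos'];q=p[:2]-k0;f=o['contact_force'];print(p,q@u,q@n,f,f[:2]@u,f[:2]@n,o['ft_torque'])
i=bot.grab_frame("top");j=bot.grab_frame("side");cv2.imwrite("pics/t3.png",i);cv2.imwrite("pics/s3.png",j)
z=lambda a:cv2.resize(a,(400,300),interpolation=cv2.INTER_CUBIC)
cv2.imwrite("pics/fin.png",np.hstack([z(i[190:250,210:290]),z(j[140:200,295:375])]))
E
```

```text
clock: 18.95
tool_pos: [549.1, 35.1, 164.7]
orientation: [0.641, 0.768, -0.0, 0.0]
contact_force: [0.0, -0.4, -2.8]
grip_width: 0.211
grip_force: 58.5
[549.14803999  35.13670911 164.72416319] 84.2110577805345 -0.003929326019648016 [ 0.02218553 -0.43564451 -2.76830498] -0.4325291091175736 -0.056541174712791256 [-0.31771557 -0.09409504 -0.09155257]
```

View pics/fin.png

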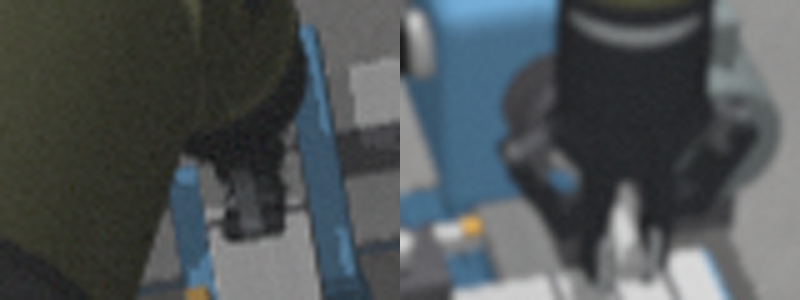

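The bar is held between the fingers: in the side view its end shows between the tips, around crop pixel (625,235). It has come out 44.5 mm with sideways force near zero, so about 1.6 mm remains.

```bash
python3 -m crank '[-0.08,0,0,0,0,0,0,0,0,0,0,0,0,0,0,0,0,0,0,0,0,0,0,0,0,0,0,0,0,0]' -
python3 - <<'E'
from h import *
o=bot.observe();p=o['tool_pos'];q=p[:2]-k0;f=o['contact_force'];print(p,q@u,q@n,f,o['grip_force'],abs(o['joint_velocities']).max())
E
```

```text
clock: 19.68
tool_pos: [549.3, 34.1, 164.7]
orientation: [0.641, 0.768, -0.0, -0.0]
contact_force: [0.1, 1.0, -2.8]
grip_width: 0.212
grip_force: 58.5
[549.33423318  34.14514795 164.66963687] 83.20217796992803 0.0008622046636137526 [ 0.09201486  0.99094875 -2.78943219] 58.53925824165344 0.0012159070664021733
```

```bash
python3 -m crank '[-0.04,0,0,0,0,0,0,0,0,0,0,0,0,0,0,0,0,0,0,0,0,0,0,0]' -
python3 - <<'E'
from h import *
o=bot.observe();p=o['tool_pos'];q=p[:2]-k0;print(q@u,q@n,o['contact_force'],o['grip_force']); print(bot.hand_in())
E
```

```text
clock: 20.18
tool_pos: [549.5, 33.1, 164.7]
orientation: [0.641, 0.768, -0.0, 0.0]
contact_force: [0.4, 1.9, -1.7]
grip_width: 0.214
grip_force: 58.5
82.1669818282717 -0.05069803108568394 [ 0.43558729  1.86855324 -1.68101469] 58.54255020618439
the job is handed in; nothing more can be done
None
```

I handed the job in at about 20 s: the tailstock is back against its stop, and the bar is drawn out straight to about 100 mm and still gripped; that length is the starting 53.7 mm from the pictures (good to 1–2 mm) plus a 46.6 mm draw, as the final pictures were too obstructed to confirm it.

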